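Lay out laser-cut ornaments on their backing boards for gluing

TASK

Get the laser-cut ornaments ready for gluing: lay the large disc, the small disc and the pointed name plate flat on the three backing boards, each centred on the scored outline of its own shape and size, the name plate lined up with its outline. Then set the spider upright (same side up as now), flat and centred on top of the large disc. Leave everything released and still, and do not knock over the glue bottle.

Things in the scene. Friction and masses are not known exactly. Their poses are not given: they have to be found in the camera images.
- disc_large: Loose. Origin at the centre of its underside, z up. Large plain plywood disc, 60 mm across, 12 mm thick, 30 g; a small hanging-hole mark near its rim; any yaw is as good as another.
- disc_small: Loose. Origin at the centre of its underside, z up. Small plain plywood disc, 44 mm across, 12 mm thick, 18 g; a like mark near its rim; any yaw is as good as another.
- plate: Loose. Origin at the centre of its underside, z up. Plywood name plate, 12 mm thick, an elongated hexagon: 86 mm long along its x from tip to tip, 36 mm wide along its y; the long sides are straight and parallel over the middle 50 mm and the ends taper to points. It is the same either way round. 28 g.
- spider: Loose. Origin at the centre of its underside, z up. Dark wooden spider, about 45 x 54 mm, 18 g. Body 12 mm thick, from 22 mm behind the origin (round abdomen, 26 mm across, at its -x end) to 20 mm ahead (round head, 18 mm across, at its +x end). Eight thin legs, 6 mm high, reach 28 mm to both sides (y); the two ends of the body are free, so grip it endwise, closing along its x.
- board_large: Fixed pale-wood square backing board, 100 x 100 mm, 5 mm thick, lying flat on the table, with a circle 64 mm across scored as a dark line on its top, centred on the board. Origin at the centre of its underside (the top is 5 mm above it), z up; yaw is of no matter for a disc. The large disc belongs here, and the spider on top of it.
- board_small: Fixed pale-wood square backing board, 100 x 100 mm, 5 mm thick, lying flat on the table, with a circle 48 mm across scored as a dark line on its top, centred on the board. Origin at the centre of its underside (the top is 5 mm above it), z up; yaw is of no matter for a disc. The small disc belongs here.
- board_plate: Fixed pale-wood square backing board, 100 x 100 mm, 5 mm thick, lying flat on the table, with a pointed elongated hexagon 91 mm long and 41 mm wide scored as a dark line on its top, centred on the board. Origin at the centre of its underside (the top is 5 mm above it), z up; x runs along the outline's length. The name plate belongs here, its x along this x, either way round.
- glue: Loose glue bottle standing upright among the parts, white with a blue label, 34 mm across, 82 mm tall, 60 g; not part of the job, it must stay standing. Origin at the centre of its underside, z up.
Not all that is in view belongs to the job. Leave any green look-alike of the plate alone.

How it is judged (in metres and radians):
At the end, for the whole second after the job is handed in: Large disc, small disc and name plate each lie flat on the board scored with their own outline, centred to 10 mm (name plate lined up to 0.2 rad, either way round); the spider lies upright and flat on the large disc, centred to 10 mm; all are at rest and the glue bottle stands (horizontal distance between disc_large and board_large below 0.01 m and z of disc_large in the frame of board_large between 0.003 and 0.008 m and angle between each of disc_large, disc_small, plate, spider's own z axis and vertical below 0.1 rad and linear speed of each of disc_large, disc_small, plate, spider below 0.02 m/s and angular speed of each of disc_large, disc_small, plate, spider below 0.2 rad/s and horizontal distance between disc_small and board_small below 0.01 m and z of disc_small in the frame of board_small between 0.003 and 0.008 m and horizontal distance between plate and board_plate below 0.01 m and z of plate in the frame of board_plate between 0.003 and 0.008 m and angle between the x axis of plate and the x axis of board_plate, either way round below 0.2 rad and horizontal distance between spider and disc_large below 0.01 m and z of spider in the frame of disc_large between 0.01 and 0.015 m and angle between glue's own z axis and vertical below 0.2 rad); the robot touches nothing.
It fails at once if the glue bottle is knocked over (angle between glue's own z axis and vertical above 0.5 rad).
It also fails if it takes over 104 s, if anything falls off the work surface, if the arm or the gripper's body presses on something with over 40 N, if the wrist force passes 120 N, or if a joint passes its speed limit or range.

ROBOT

A 6-joint arm with a two-finger parallel gripper is mounted at the origin on the work surface. World frame = base frame: x ahead of the robot, y to its left, z up, the work surface at z = 0. Lengths are in mm, angles in rad, forces in N, time in s.
With the tool pointing down it reaches from about 400 to 925 mm from the base axis. Payload 12.5 kg.
Tool frame: the origin (TCP) lies at the centre of the arm's flange, where the gripper is bolted on; the fingertips stand 190 mm ahead of it and the grasp point (between the pads) lies 171 mm ahead of it; z points along the fingers, y is the line along which they close (so a half turn about z gives the same grasp; the last joint's range is limited). The gripper opens to 95 mm and grips with 3 to 60 N. Pads are 20 mm wide; open, the fingers measure 119 mm over their backs; the gripper's body (75 mm by 180 mm) begins 59 mm behind the grasp point.
Start: joints at [-1.238, 0.491, 1.559, -0, 1.092, -0.106], TCP at [265.552, -565.78, 404.761] pointing down, gripper open.
Joint ranges: [-3.1, 3.1], [-0.84, 2.19], [0.05, 2.79], [-1.13, 4.28], [0.06, 2.93], [-2.69, 2.69]. Speed limits (rad/s): [2.22, 2.22, 2.79, 3.14, 3.14, 3.14].

INTERFACE

Orientations are given as [roll, pitch, yaw] about the fixed x, y, z axes, in that order (R = Rz(yaw) Ry(pitch) Rx(roll)).
In Python, from cell import env, read_camera, search_frame, cut_out gives the robot as it stands. The module is installed in compiled form; this text tells all that it offers.
- The arm moves only by the tool move_arm, never from a script. Its argument "commands" is a list of rows, each a list of 3 entries, a list of its own where there are three numbers: the shift along the world's x, y, z normalised to -1 to 1, where 1 is 0.03 m, then the turn about the world's z normalised to -1 to 1, where 1 is 0.08 rad, then the opening, from -1 (shut) to 1 (fully open), so that 0 is half open. A call has 1 to 20 rows; each row shifts and turns the commanded pose from where the row before left it; what a row does not reach is not made up. A row lasts 1/12 s, in which the tool goes at most 41.7 mm and 7.16 degrees, less where a joint would pass 70% of its speed; a pose out of reach is approached as far as the arm can. A call with a number of a shift or a turn outside -1 to 1 is refused whole. A call with a gripper value outside its range is refused whole. The fingers move at their own pace and stop on an object; the grip force is fixed at half the most. Time passes only in rows, so rows that do not move let the fingers close. It gives the time, the measured TCP pose, the force, the opening and the grip force at its end, in the units of the state.
- env.state(): the state, without advancing time (a new reading comes with each control period).
- read_camera(name): name is "side" or "top"; returns a dict with "image" (400x640x3 uint8, red, green, blue), "fx", "fy", "cx", "cy" (pixels), "D" ([k1, k2, p1, p2, k3] as OpenCV has them; the pictures are not rectified), "rvec" (rotation vector, rad) and "tvec" (3), from world to camera coordinates, as OpenCV has them. Camera axes: x right, y down, z forward; pixel columns grow to the right and rows downward; lengths in mm; the calibration is good to about 2 mm. A picture is of the moment at which its call begins. There is no depth.
- env.job_done(): hands the job in; it is judged then, once.
Trained networks look in a picture, given as the dict that the camera call returned (one of the last four; its "shot" number tells which), for a name from the list of things; names that differ only in an ending like _2 or _b are one class to them, and where a whole thing is asked for, a point or a joint stands for the part that bears it (a point fixed in the world has none). Each returns a list of dicts, best first, with "confidence" (0 to 1); they miss things now and then, are a little off and sometimes report something else, mostly with a low value. They report only what shows in the picture. A call takes as long as a camera call. They do not tell look-alikes from the thing itself.
- search_frame(thing, picture): "at" ([column, row] in pixels, amid what is visible of it).
- cut_out(thing, picture): "region" (400x640 bool, what is visible of it) and "at" ([column, row] in pixels, amid what is visible of it).
The state is a dict: "t": time; "joints": joint angles; "qvel": joint speeds; "tau": joint torques, N m; "eef_pos": TCP position; "tcp_rot": TCP orientation; "ft_force": force on the tool from outside, world axes, zero at the start; "moment": the same for the moment, N m; "opening": opening from 0.0 (shut) to 1.0 (fully open); "grip_force": force on a finger pad.
Only numpy, scipy, OpenCV 4.12 (cv2) and the standard library are available. Lean on these libraries where they do the work, as an engineer would, in place of code of your own. Each camera call takes 0.05 s, during which the arm holds its last target. There are 200 camera calls.

## Working session

There is one attempt and no reset: what is moved stays moved. The work goes in short steps, Python scripts to look and compute and a tool call to move; the robot and the scene stay as the last step left them, time stands still between calls to the robot, and variables do not carry over. Pictures are saved under pics/ and viewed, at most 14 in all, crops included, and the job is handed in when it is done.

Besides the shell and the picture viewer there is one more tool, called after "Request:" as a command line: name --argument value ..., lists and objects as JSON in quotes. move_arm: Moves the arm, as the interface text tells. Its arguments: {"type":"object","properties":{"commands":{"type":"array","items":{"type":"array"}}},"required":["commands"]}

```bash
mkdir -p pics
cat > h.py <<'E'
import numpy as np, cv2
from cell import env, read_camera, search_frame, cut_out
def ray(p,uv,z):
    R=cv2.Rodrigues(np.array(p["rvec"],float))[0];t=np.array(p["tvec"],float).ravel()
    K=np.array([[p["fx"],0,p["cx"]],[0,p["fy"],p["cy"]],[0,0,1.]])
    n=cv2.undistortPoints(np.array(uv,float).reshape(-1,1,2),K,np.array(p["D"],float)).reshape(-1,2)
    d=np.c_[n,np.ones(len(n))]@R; C=-R.T@t
    return C+d*((z-C[2])/d[:,2])[:,None]
def save(p,f): cv2.imwrite("pics/"+f,cv2.cvtColor(p["image"],cv2.COLOR_RGB2BGR))
E
python3 - <<'E'
from h import *
s=env.state();print(s)
t=read_camera("top");d=read_camera("side")
save(t,"t0.png");save(d,"s0.png")
for n,z in [("disc_large",12),("disc_small",12),("plate",12),("spider",12),("board_large",5),("board_small",5),("board_plate",5),("glue",82)]:
    for p,l in((t,"top"),(d,"side")):
        for r in cut_out(n,p)[:4]:
            print(n,l,round(r["confidence"],2),np.round(r["at"]),r["region"].sum(),ray(p,r["at"],z).round()[0])
E
```

```text
{'t': 0.0, 'joints': array([-1.23760582e+00,  4.91598696e-01,  1.55947736e+00,  1.11694213e-05,
        1.09168842e+00, -1.05573103e-01]), 'qvel': array([ 1.37700436e-04, -4.17480140e-05, -9.72856829e-04, -1.10872145e-03,
       -3.01947517e-04, -6.06393101e-05]), 'tau': array([-1.52541033e-03, -6.12652159e+01, -2.58180910e+01,  6.90798112e-02,
        4.82906832e-02, -7.32692388e-05]), 'eef_pos': array([ 265.53865474, -565.75046578,  404.12769264]), 'tcp_rot': array([-3.14042840e+00, -1.33333681e-04,  4.38758376e-01]), 'ft_force': array([ 0.88399914,  0.30074946, -0.11090551]), 'moment': array([0.01929262, 0.0051316 , 0.00201173]), 'grip_force': 0.0, 'opening': 0.9980113826697842}
disc_large top 0.82 [206. 233.] 477 [425. 267.  12.]
disc_large side 0.64 [280. 298.] 828 [419. 273.  12.]
disc_small top 0.47 [351. 131.] 253 [679. -97.  12.]
disc_small side 0.64 [275. 169.] 163 [679. -91.  12.]
disc_small side 0.58 [242. 212.] 207 [637. 102.  12.]
disc_small side 0.5 [290. 238.] 500 [492. 127.  12.]
plate top 0.88 [221. 284.] 433 [300. 227.  12.]
plate top 0.85 [411. 246.] 437 [ 389. -239.   12.]
plate side 0.96 [358. 311.] 936 [289. 234.  12.]
plate side 0.75 [403. 175.] 275 [ 382. -222.   12.]
spider top 0.54 [273. 142.] 214 [653. 102.  12.]
spider top 0.21 [353. 133.] 260 [ 676. -102.   12.]
board_large top 0.56 [211. 163.] 1497 [600. 260.   5.]
board_large side 0.84 [206. 264.] 1959 [596. 266.   5.]
board_small top 0.79 [421. 171.] 1580 [ 576. -273.    5.]
board_small side 0.73 [345. 153.] 611 [ 566. -264.    5.]
board_small side 0.59 [280. 298.] 860 [424. 268.   5.]
board_plate top 0.69 [309. 211.] 1585 [477.  12.   5.]
board_plate side 0.65 [329. 217.] 1311 [463.  15.   5.]
glue top 0.51 [260. 208.] 187 [480. 124.  82.]
glue side 0.6 [290. 239.] 553 [444. 199.  82.]
```

```bash
python3 -c "
import cv2
a=cv2.imread('pics/t0.png');cv2.imwrite('pics/t0c.png',cv2.resize(a[90:330,160:480],None,fx=2.5,fy=2.5,interpolation=cv2.INTER_CUBIC))"
```

```text
(no output)
```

View pics/t0c.png

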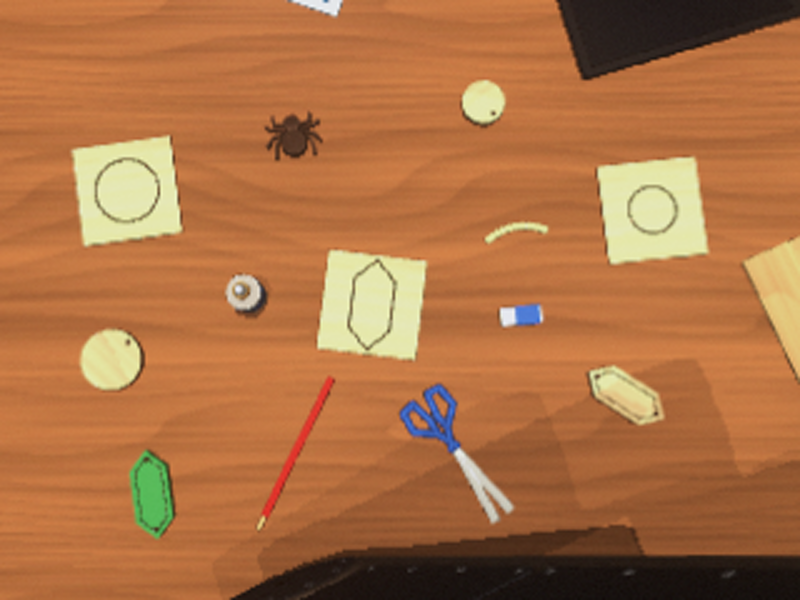

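View pics/s0.png

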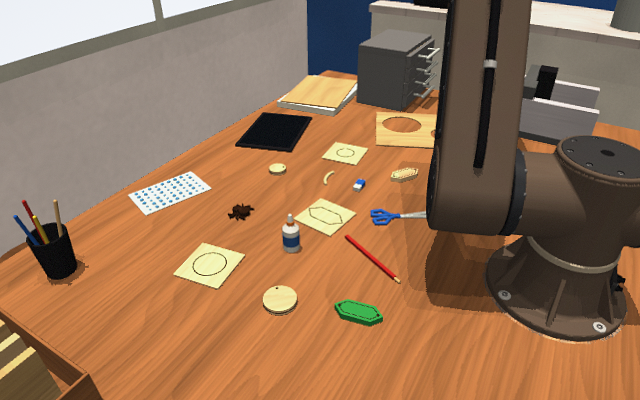

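The view shows two plate shapes: green at top (221,284), which is the look-alike to leave alone, and plain plywood at top (411,246), which fits the description. The spider is at (277,144), abdomen towards the robot. The large disc is at (205,234), the small disc at (353,131) and the glue at (258,208). Next I'll measure them precisely and make an enlarged crop of the plate and spider.

Run:
```python
from h import *
t=read_camera("top");im=t["image"]
R=cv2.Rodrigues(np.array(t["rvec"]))[0];print("cam",(-R.T@np.array(t["tvec"]).ravel()).round())
hsv=cv2.cvtColor(im,cv2.COLOR_RGB2HSV)
def seg(c,r,kind):
    x,y=c;S=np.zeros(im.shape[:2],bool);S[y-r:y+r,x-r:x+r]=1
    if kind=="pale": m=(hsv[...,2]>150)&(hsv[...,1]<135)&(im[...,1]>140)
    else: m=hsv[...,2]<95
    m=(m&S).astype(np.uint8)
    n,l,st,_=cv2.connectedComponentsWithStats(m,connectivity=8)
    m=(l==1+st[1:,4].argmax()).astype(np.uint8)
    return m
for n,c,r,k,z in [("disc_large",(205,234),20,"pale",12),("disc_small",(353,131),16,"pale",12),("plate",(411,247),22,"pale",12),("spider",(277,144),18,"dark",8),("board_large",(211,166),30,"pale",5),("board_small",(421,174),30,"pale",5),("board_plate",(309,212),32,"pale",5)]:
    m=seg(c,r,k)
    cs=cv2.findContours(m,cv2.RETR_EXTERNAL,cv2.CHAIN_APPROX_NONE)[0]
    C=max(cs,key=len).reshape(-1,2); F=cv2.drawContours(np.zeros_like(m),[C.reshape(-1,1,2)],-1,1,-1) if k=="pale" else m
    P=ray(t,np.argwhere(F)[:,::-1],z)[:,:2]
    mu=P.mean(0);w,V=np.linalg.eigh(np.cov((P-mu).T));a=V[:,1]
    B=ray(t,C,z)[:,:2].astype(np.float32);mr=cv2.minAreaRect(B)
    print(n,len(P),"mean",mu.round(1),"pca yaw",round(np.arctan2(a[1],a[0]),3),"sd",np.sqrt(w).round(1),"rect",np.round(mr[0],1),np.round(mr[1],1),round(np.radians(mr[2]),3))
    if n=="board_plate":
        g=cv2.cvtColor(im,cv2.COLOR_RGB2GRAY).astype(float); E=cv2.erode(F,np.ones((7,7)))
        d=(E>0)&(g<np.median(g[E>0])-25);Q=ray(t,np.argwhere(d)[:,::-1],5)[:,:2];q=Q.mean(0)
        w,V=np.linalg.eigh(np.cov((Q-q).T));a=V[:,1];print("outline",len(Q),q.round(1),np.arctan2(a[1],a[0]),cv2.minAreaRect(Q.astype(np.float32)))
A=[cv2.resize(im[y-25:y+25,x-25:x+25],(390,390),interpolation=cv2.INTER_CUBIC) for x,y in((411,247),(277,144))]
cv2.imwrite("pics/c1.png",cv2.cvtColor(np.hstack(A),cv2.COLOR_RGB2BGR))
```

```text
cam [ 402.    2. 1026.]
disc_large 472 mean [423.1 272.7] pca yaw 2.929 sd [15.  15.2] rect [423.1 273. ] [57.  56.7] 1.562
disc_small 231 mean [ 682.1 -101.6] pca yaw -2.481 sd [11.  11.1] rect [ 682.4 -101.7] [40.7 41.6] 1.556
plate 424 mean [ 384.3 -237.6] pca yaw 0.987 sd [10.  20.6] rect [ 384.4 -237.6] [83. 37.] 0.991
spider 192 mean [647.2  93.1] pca yaw 2.055 sd [10.1 12.2] rect [647.3  91.7] [39.9 54. ] 0.12
board_large 1581 mean [593.6 261.5] pca yaw -3.05 sd [29.1 29.3] rect [593.8 261.5] [101.3 100.9] 0.137
board_small 1588 mean [ 569.6 -271.5] pca yaw -3.066 sd [29.2 29.3] rect [ 569.9 -271.5] [101.5 101.1] 0.097
board_plate 1603 mean [476.   13.5] pca yaw 2.962 sd [28.9 29.3] rect [475.9  13.5] [100.  101.9] 1.442
outline 128 [476.2  12.9] 3.0298654028277423 ((476.2767333984375, 13.521688461303711), (44.299659729003906, 84.31539154052734), 82.37994384765625)
```

View pics/c1.png

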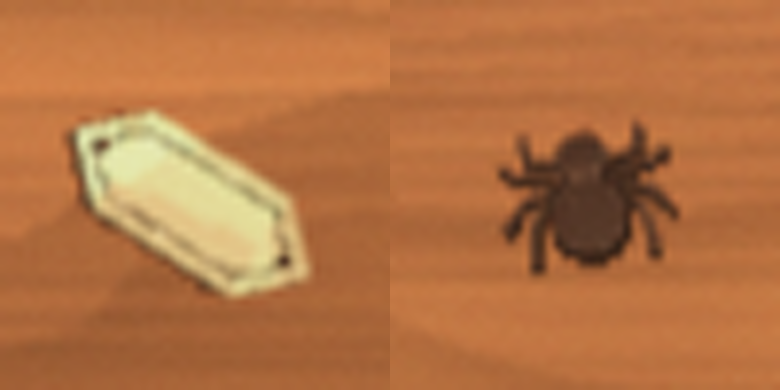

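The left crop shows the pale plywood plate at top (411,247), plain and not green, so it is the right one. In the right crop the spider's head points up and slightly left, giving a yaw of about 0.12. I'll start with the plate.

Request:
move_arm --commands '[[[0.36,0.994,-0.3],0.623,1],[[0.36,0.994,-0.3],0.623,1],[[0.36,0.994,-0.3],0.623,1],[[0.36,0.994,-0.3],0.623,1],[[0.36,0.994,-0.3],0.623,1],[[0.36,0.994,-0.3],0.623,1],[[0.36,0.994,-0.3],0.623,1],[[0.36,0.994,-0.3],0.623,1],[[0.36,0.994,-0.3],0.623,1],[[0.36,0.994,-0.3],0.623,1],[[0.36,0.994,-0.3],0.623,1],[[0,0,0],0,1],[[0,0,0],0,1]]'

```text
t: 2.03
eef_pos: [384.8, -236.7, 305.6]
tcp_rot: [-3.141, -0.0, 0.99]
ft_force: [0.3, -0.4, -0.3]
opening: 1.0
grip_force: 0.0
```

Request:
move_arm --commands '[[[0,0,-0.8],0,1],[[0,0,-0.8],0,1],[[0,0,-0.8],0,1],[[-0.02,-0.03,-0.8],0,1],[[0,0,-0.35],0,1],[[0,0,-0.18],0,1],[[0,0,0],0,1],[[0,0,0],0,-1],[[0,0,0],0,-1],[[0,0,0],0,-1],[[0,0,0],0,-1],[[0,0,0],0,-1],[[0,0,0],0,-1],[[0,0,0],0,-1]]'

```text
t: 3.2
eef_pos: [383.8, -238.6, 194.0]
tcp_rot: [3.141, 0.0, 0.987]
ft_force: [0.1, -0.2, -0.8]
opening: 0.567
grip_force: 0.0
```

Request:
move_arm --commands '[[[0,0,0],0,-1],[[0,0,0],0,-1],[[0,0,0],0,-1],[[0,0,0],0,-1],[[0,0,0],0,-1],[[0,0,0],0,-1],[[0,0,0.4],0,-1],[[0,0,0.8],0,-1],[[0,0,0.8],0,-1],[[0,0,0.8],0,-1]]'

```text
t: 4.03
eef_pos: [383.6, -238.6, 278.7]
tcp_rot: [-3.141, -0.0, 0.987]
ft_force: [0.6, 0.2, -0.9]
opening: 0.375
grip_force: 30.0
```

Request:
move_arm --commands '[[[0.22,0.6,0.05],-0.993,-1],[[0.22,0.6,0],-0.993,-1],[[0.22,0.6,0],-0.993,-1],[[0.22,0.6,0],-0.993,-1],[[0.22,0.6,0],-0.993,-1],[[0.22,0.6,0],-0.993,-1],[[0.22,0.6,0],-0.993,-1],[[0.22,0.6,0],-0.993,-1],[[0.22,0.6,0],-0.993,-1],[[0.22,0.6,0],-0.993,-1],[[0.22,0.6,0],-0.993,-1],[[0.22,0.6,0],-0.993,-1],[[0.22,0.6,0],-0.993,-1],[[0.22,0.6,0],-0.993,-1],[[0,0,-0.5],0,-1],[[0,0,-0.5],0,-1],[[0,0,0],0,-1]]'

```text
t: 5.45
eef_pos: [475.7, 13.7, 247.5]
tcp_rot: [3.141, 0.003, -0.124]
ft_force: [-1.1, 0.3, -0.4]
opening: 0.375
grip_force: 30.0
```

Request:
move_arm --commands '[[[0,0,-0.6],0,-1],[[0,0,-0.6],0,-1],[[0,0,-0.3],0,-1],[[0,0,-0.1],0,-1],[[0,0,0],0,-1],[[0,0,0],0,-1],[[0,0,0],0,0.2],[[0,0,0],0,0.2],[[0,0,0],0,0.2],[[0,0,0],0,0.2],[[0,0,0.3],0,0.2],[[0,0,0.8],0,0.5],[[0,0,0.8],0,1],[[0,0,0.8],0,1]]'

```text
t: 6.62
eef_pos: [475.9, 13.4, 283.9]
tcp_rot: [3.141, 0.001, -0.125]
ft_force: [0.6, 0.1, -0.2]
opening: 0.753
grip_force: 0.0
```

Request:
move_arm --commands '[[[0.86,-0.479,0],0,0.8],[[0.86,-0.479,0],0,0.6],[[0.86,-0.479,0],0,0.6],[[0.86,-0.479,0],0,0.6],[[0.86,-0.479,0],0,0.6],[[0.86,-0.479,0],0,0.6],[[0.86,-0.479,0],0,0.6],[[0.86,-0.479,0],0,0.6],[[0,0,-0.7],0,0.6],[[0,0,-0.7],0,0.6],[[0,0,-0.7],0,0.6],[[0,0,-0.6],0,0.6],[[0,0,-0.2],0,0.6],[[0,0,-0.1],0,0.6],[[0,0,0],0,0.6],[[0,0,0],0,-1]]'

```text
t: 7.95
eef_pos: [682.8, -101.6, 193.6]
tcp_rot: [3.141, -0.001, -0.125]
ft_force: [0.1, 0.3, 1.3]
opening: 0.771
grip_force: 0.0
```

Request:
move_arm --commands '[[[0,0,0],0,-1],[[0,0,0],0,-1],[[0,0,0],0,-1],[[0,0,0],0,-1],[[0,0,0],0,-1],[[0,0,0],0,-1],[[0,0,0],0,-1]]'

```text
t: 8.53
eef_pos: [682.6, -101.6, 192.7]
tcp_rot: [3.141, -0.0, -0.125]
ft_force: [-0.6, 0.6, 3.6]
opening: 0.452
grip_force: 30.0
```

Request:
move_arm --commands '[[[0,0,0.4],0,-1],[[0,0,0.8],0,-1],[[-0.627,-0.944,0.6],0,-1],[[-0.627,-0.944,0],0,-1],[[-0.627,-0.944,0],0,-1],[[-0.627,-0.944,0],0,-1],[[-0.627,-0.944,0],0,-1],[[-0.627,-0.944,0],0,-1],[[0,0,-0.6],0,-1],[[0,0,-0.6],0,-1],[[0,0,-0.3],0,-1],[[0,0,0],0,-1],[[0,0,0],0,-1]]'

```text
t: 9.62
eef_pos: [570.0, -271.3, 201.6]
tcp_rot: [-3.141, 0.0, -0.125]
ft_force: [0.6, 0.4, -0.8]
opening: 0.454
grip_force: 30.0
```

Request:
move_arm --commands '[[[0,0,-0.1],0,-1],[[0,0,0],0,-1],[[0,0,0],0,-1],[[0,0,0],0,0.3],[[0,0,0],0,0.3],[[0,0,0],0,0.3],[[0,0,0],0,0.3],[[0,0,0.3],0,0.3],[[0,0,0.9],0,1],[[0,0,0.9],0,1],[[0,0,0.9],0,1],[[0,0,0.9],0,1]]'

```text
t: 10.62
eef_pos: [569.5, -271.5, 317.3]
tcp_rot: [3.141, -0.0, -0.125]
ft_force: [0.2, -0.6, 0.0]
opening: 0.872
grip_force: 0.0
```

Request:
move_arm --commands '[[[-0.257,0.955,0],0,1],[[-0.257,0.955,0],0,1],[[-0.257,0.955,0],0,1],[[-0.257,0.955,0],0,1],[[-0.257,0.955,0],0,1],[[-0.257,0.955,0],0,1],[[-0.257,0.955,0],0,1],[[-0.257,0.955,0],0,1],[[-0.257,0.955,0],0,1],[[-0.257,0.955,0],0,1],[[-0.257,0.955,0],0,1],[[-0.257,0.955,0],0,1],[[-0.257,0.955,0],0,1],[[-0.257,0.955,0],0,1],[[-0.257,0.955,0],0,1],[[-0.257,0.955,0],0,1],[[-0.257,0.955,0],0,1],[[-0.257,0.955,0],0,1],[[-0.257,0.955,0],0,1]]'

```text
t: 12.2
eef_pos: [422.5, 274.2, 316.1]
tcp_rot: [-3.141, -0.001, -0.125]
ft_force: [0.3, -0.1, 0.0]
opening: 1.001
grip_force: 0.0
```

Request:
move_arm --commands '[[[0,0,-0.9],0,1],[[0,0,-0.9],0,1],[[0,0,-0.9],0,1],[[0,0,-0.9],0,1],[[0,0,-0.3],0,1],[[0,0,-0.15],0,1],[[0,0,0],0,1],[[0,0,0],0,-1],[[0,0,0],0,-1],[[0,0,0],0,-1],[[0,0,0],0,-1],[[0,0,0],0,-1],[[0,0,0],0,-1],[[0,0,0],0,-1],[[0,0,0],0,-1]]'

```text
t: 13.45
eef_pos: [423.3, 272.8, 194.2]
tcp_rot: [-3.141, -0.0, -0.125]
ft_force: [0.0, -0.5, 5.4]
opening: 0.625
grip_force: 30.0
```

Request:
move_arm --commands '[[[0,0,0.4],0,-1],[[0,0,0.8],0,-1],[[0.946,-0.063,0.6],0,-1],[[0.946,-0.063,0],0,-1],[[0.946,-0.063,0],0,-1],[[0.946,-0.063,0],0,-1],[[0.946,-0.063,0],0,-1],[[0.946,-0.063,0],0,-1],[[0,0,-0.6],0,-1],[[0,0,-0.6],0,-1],[[0,0,-0.3],0,-1],[[0,0,0],0,-1],[[0,0,0],0,-1]]'

```text
t: 14.53
eef_pos: [593.4, 261.6, 202.7]
tcp_rot: [3.141, 0.001, -0.125]
ft_force: [1.4, 0.6, 0.2]
opening: 0.624
grip_force: 30.0
```

Request:
move_arm --commands '[[[0,0,-0.12],0,-1],[[0,0,0],0,-1],[[0,0,0],0,-1],[[0,0,0],0,0.6],[[0,0,0],0,0.6],[[0,0,0],0,0.6],[[0,0,0],0,0.6],[[0,0,0.3],0,0.6],[[0,0,0.9],0,0.6],[[0,0,0.9],0,0.6],[[0,0,0.9],0,0.6],[[0,0,0.9],0,0.6]]'

```text
t: 15.53
eef_pos: [593.3, 261.4, 318.2]
tcp_rot: [-3.142, -0.0, -0.125]
ft_force: [-0.3, 0.1, 0.5]
opening: 0.799
grip_force: 0.0
```

Request:
move_arm --commands '[[[0.087,-0.283,0],0.986,0.6],[[0.087,-0.283,0],0.986,0.6],[[0.087,-0.283,0],0.986,0.6],[[0.087,-0.283,0],0.986,0.6],[[0.087,-0.283,0],0.986,0.6],[[0.087,-0.283,0],0.986,0.6],[[0.087,-0.283,0],0.986,0.6],[[0.087,-0.283,0],0.986,0.6],[[0.087,-0.283,0],0.986,0.6],[[0.087,-0.283,0],0.986,0.6],[[0.087,-0.283,0],0.986,0.6],[[0.087,-0.283,0],0.986,0.6],[[0.087,-0.283,0],0.986,0.6],[[0.087,-0.283,0],0.986,0.6],[[0.087,-0.283,0],0.986,0.6],[[0.087,-0.283,0],0.986,0.6],[[0.087,-0.283,0],0.986,0.6],[[0.087,-0.283,0],0.986,0.6],[[0.087,-0.283,0],0.986,0.6],[[0.087,-0.283,0],0.986,0.6]]'

```text
t: 17.2
eef_pos: [645.7, 91.2, 317.0]
tcp_rot: [3.141, -0.0, 1.456]
ft_force: [0.3, 1.0, -0.1]
opening: 0.805
grip_force: 0.0
```

Request:
move_arm --commands '[[[0,0,-0.8],0.986,0.6],[[0,0,-0.8],0.986,0.6],[[0,0,-0.8],0.986,0.6],[[0,0,-0.3],0,0.6],[[0,0,0],0,0.6],[[0,0,0],0,0.6]]'

```text
t: 17.7
eef_pos: [645.9, 91.7, 236.0]
tcp_rot: [3.141, 0.0, 1.687]
ft_force: [1.4, 0.9, 1.5]
opening: 0.799
grip_force: 0.0
```

Run:
```python
from h import *
t=read_camera("top");im=t["image"]
A=cv2.resize(im[100:275,170:450],None,fx=2.8,fy=2.8,interpolation=cv2.INTER_CUBIC)
cv2.imwrite("pics/t1.png",cv2.cvtColor(A,cv2.COLOR_RGB2BGR))
```

```text
(no output)
```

View pics/t1.png

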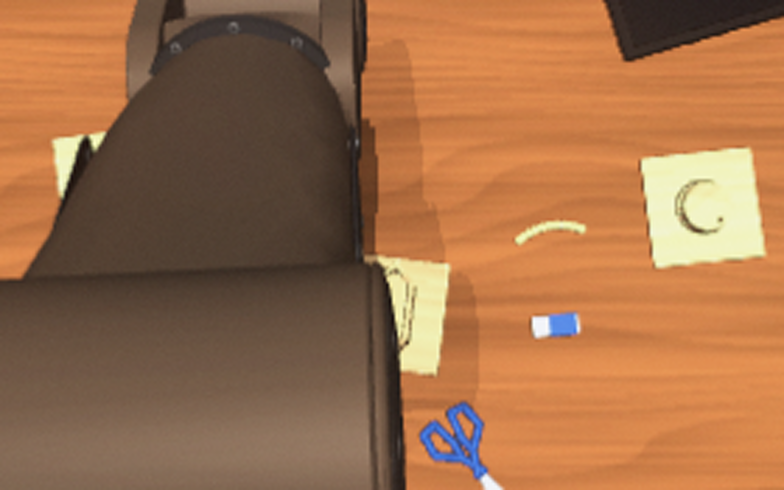

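The picture shows the small disc on its outline at crop (703,207), about pixel (421,174). The arm hides the large disc and the spider, so I'll go on to grip the spider.

Request:
move_arm --commands '[[[0,0,-0.7],0,0.6],[[0,0,-0.4],0,0.6],[[0,0,-0.27],0,0.6],[[0,0,0],0,0.6],[[0,0,0],0,-1],[[0,0,0],0,-1],[[0,0,0],0,-1],[[0,0,0],0,-1],[[0,0,0],0,-1],[[0,0,0],0,-1],[[0,0,0],0,-1],[[0,0,0],0,-1],[[0,0,0],0,-1]]'

```text
t: 18.83
eef_pos: [645.7, 91.7, 194.4]
tcp_rot: [3.141, 0.0, 1.689]
ft_force: [-1.1, -0.5, 5.1]
opening: 0.426
grip_force: 30.0
```

Request:
move_arm --commands '[[[0,0,0.4],0,-1],[[0,0,0.8],0,-1],[[0,0,0.8],0,-1],[[-0.249,0.809,0],0,-1],[[-0.249,0.809,0],0,-1],[[-0.249,0.809,0],0,-1],[[-0.249,0.809,0],0,-1],[[-0.249,0.809,0],0,-1],[[-0.249,0.809,0],0,-1],[[-0.249,0.809,0],0,-1],[[0,0,0],0,-1],[[0,0,-0.6],0,-1],[[0,0,0],0,-1],[[0,0,0],0,-1]]'

```text
t: 20.0
eef_pos: [593.4, 261.1, 236.0]
tcp_rot: [-3.14, 0.0, 1.689]
ft_force: [0.6, -0.2, 1.3]
opening: 0.424
grip_force: 30.0
```

Run:
```python
from h import *
t=read_camera("side");im=t["image"]
A=cv2.resize(im[170:330,130:370],None,fx=3.3,fy=3.3,interpolation=cv2.INTER_CUBIC)
cv2.imwrite("pics/s1.png",cv2.cvtColor(A,cv2.COLOR_RGB2BGR))
```

```text
(no output)
```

View pics/s1.png

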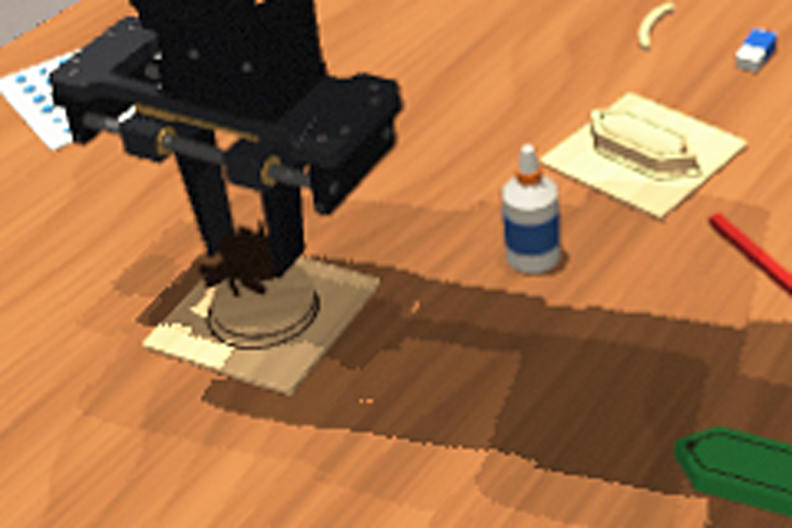

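The side view shows the large disc centred on its outline at crop (263,310), about pixel (210,264). The spider is held above it, the plate is on its board, and the glue is standing. I'll lower the spider now.

Request:
move_arm --commands '[[[0,0,-0.5],0,-1],[[0,0,-0.25],0,-1],[[0,0,-0.05],0,-1],[[0,0,0],0,-1],[[0,0,0],0,-1],[[0,0,0],0,0.2],[[0,0,0],0,0.2],[[0,0,0],0,0.2],[[0,0,0],0,0.2],[[0,0,0],0,0.2],[[0,0,0.4],0,0.2],[[0,0,0.9],0,0.2],[[0,0,0.9],0,0.2],[[0,0,0.9],0,0.2],[[0,0,0.9],0,0.2]]'

```text
t: 21.3
eef_pos: [593.2, 261.5, 334.4]
tcp_rot: [3.141, -0.0, 1.689]
ft_force: [0.3, 1.1, -0.5]
opening: 0.599
grip_force: 0.0
```

Request:
move_arm --commands '[[[0,-0.95,0.2],0,0.2],[[0,-0.95,0.2],0,0.2],[[0,-0.95,0],0,0.2],[[0,-0.95,0],0,0.2],[[0,-0.95,0],0,0.2],[[0,-0.95,0],0,0.2],[[0,-0.95,0],0,0.2],[[0,-0.95,0],0,0.2],[[0,-0.95,0],0,0.2],[[0,-0.95,0],0,0.2],[[0,-0.95,0],0,0.2],[[0,-0.95,0],0,0.2],[[0,-0.95,0],0,0.2],[[0,-0.95,0],0,0.2],[[0,-0.95,0],0,0.2],[[0,-0.95,0],0,0.2],[[0,0,0],0,0.2],[[0,0,0],0,0.2]]'

```text
t: 22.8
eef_pos: [593.1, -195.6, 344.8]
tcp_rot: [3.141, 0.0, 1.687]
ft_force: [0.5, 0.5, -0.2]
opening: 0.597
grip_force: 0.0
```

Run:
```python
from h import *
t=read_camera("top");im=t["image"]
A=[cv2.resize(im[y-26:y+26,x-26:x+26],(390,390),interpolation=cv2.INTER_CUBIC) for x,y in((211,166),(309,212))]
cv2.imwrite("pics/t2.png",cv2.cvtColor(np.hstack(A),cv2.COLOR_RGB2BGR))
m=np.zeros(im.shape[:2],bool);m[150:182,195:227]=1
m&=(cv2.cvtColor(im,cv2.COLOR_RGB2HSV)[...,2]<95)
P=ray(t,np.argwhere(m)[:,::-1],26)[:,:2];print(len(P),P.mean(0),cv2.minAreaRect(P.astype(np.float32)))
for n,z in(("disc_large",17),("disc_small",17),("plate",17),("spider",25)):
    for r in cut_out(n,t)[:2]: print(n,r["confidence"],r["at"],ray(t,r["at"],z).round(1))
```

```text
101 [591.80303496 259.05433727] ((588.2761840820312, 255.41192626953125), (52.467811584472656, 55.617401123046875), 11.256001472473145)
disc_large 0.54 [214.2, 170.5] [[579.7 248.1  17. ]]
plate 0.89 [310.9, 205.3] [[490.4   6.9  17. ]]
spider 0.51 [205.6, 163.2] [[596.8 267.7  25. ]]
```

View pics/t2.png

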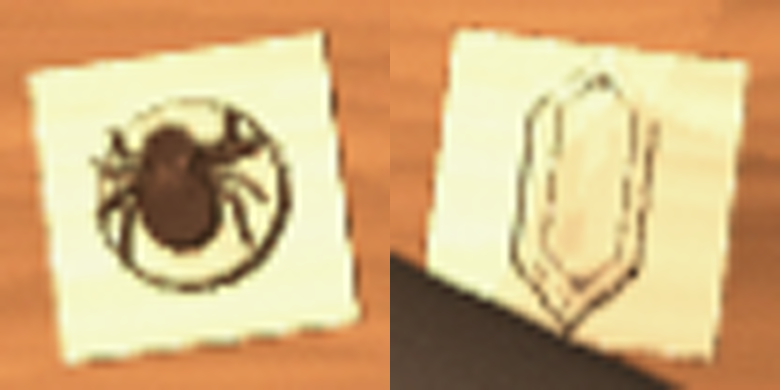

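The spider lies on the large disc within about 3 mm. The arm partly covers the plate, so I'll back off and check the plate and small disc once.

Request:
move_arm --commands '[[[-0.7,-0.8,0.2],0,0.2],[[-0.7,-0.8,0.2],0,0.2],[[-0.7,-0.8,0],0,0.2],[[-0.7,-0.8,0],0,0.2],[[-0.7,-0.8,0],0,0.2],[[-0.7,-0.8,0],0,0.2],[[-0.7,-0.8,0],0,0.2],[[-0.7,-0.8,0],0,0.2],[[-0.7,-0.8,0],0,0.2],[[-0.7,-0.8,0],0,0.2],[[-0.7,-0.8,0],0,0.2],[[-0.7,-0.8,0],0,0.2],[[-0.7,-0.8,0],0,0.2],[[-0.7,-0.8,0],0,0.2],[[0,0,0],0,0.2],[[0,0,0],0,0.2]]'

```text
t: 24.38
eef_pos: [299.0, -530.7, 356.0]
tcp_rot: [3.141, -0.0, 1.688]
ft_force: [0.1, 0.5, -0.2]
opening: 0.599
grip_force: 0.0
```

Run:
```python
from h import *
t=read_camera("top");im=t["image"]
A=[cv2.resize(im[y-26:y+26,x-26:x+26],(390,390),interpolation=cv2.INTER_CUBIC) for x,y in((421,174),(309,212))]
cv2.imwrite("pics/t3.png",cv2.cvtColor(np.hstack(A),cv2.COLOR_RGB2BGR))
for n,z in(("disc_large",17),("disc_small",17),("plate",17)):
    for r in cut_out(n,t)[:2]:
        P=ray(t,np.argwhere(r["region"])[:,::-1],z)[:,:2];print(n,round(r["confidence"],2),r["at"],P.mean(0).round(1),cv2.minAreaRect(P.astype(np.float32)))
print(env.state()["eef_pos"])
```

```text
disc_large 0.46 [215.8, 171.4] [587.4 245.8] ((591.0997314453125, 248.716064453125), (39.81242370605469, 56.205596923828125), 74.78042602539062)
disc_small 0.68 [423.2, 173.1] [ 569.1 -270.7] ((569.4520874023438, -270.6692199707031), (42.79959487915039, 40.53397750854492), 89.48101043701172)
plate 0.85 [220.4, 284.2] [292.6 227.7] ((293.0335693359375, 227.8533935546875), (82.70024871826172, 37.8423957824707), 9.117180824279785)
plate 0.81 [309.4, 204.7] [480.7  10.6] ((480.10125732421875, 10.434207916259766), (32.308040618896484, 72.24745178222656), 89.50618743896484)
[ 300.4688032  -529.417356    356.29504692]
```

View pics/t3.png

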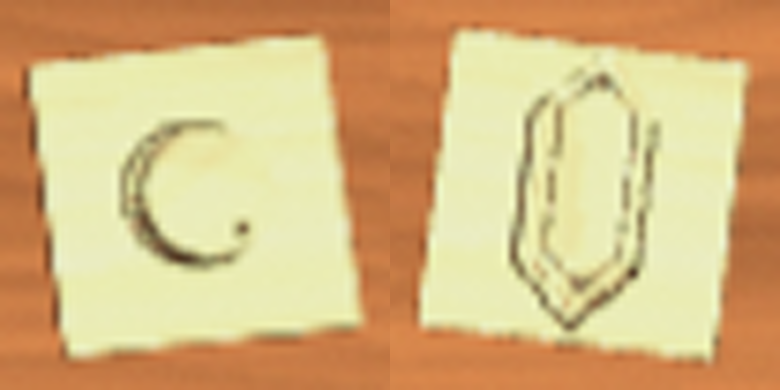

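The small disc is within about 1 mm of its board's centre. The plate is about 4 mm off along its length and lined up to about 0.04 rad. All of that is inside tolerance, so I'm handing in.

```bash
python3 -c "
from cell import env
print(env.job_done())"
```

```text
the job is handed in; nothing more can be done
None
```

I handed the job in at about 25 s of the 104 s allowed; the hand-in returned no verdict. By camera the small disc (about 1 mm off), the plate (about 4 mm, 0.04 rad) and the spider (about 3 mm) are within tolerance. The large disc looked centred but its offset was not measured, the gripper is clear of everything, and the glue bottle stood when last seen, just before the spider was set down.

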